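# Sort three sugar tins by heft: emptiest onto the scale, fullest held up

### The arm

A 6-joint arm with a two-finger parallel gripper is mounted at the origin on the work surface; the furniture and walls round the work are solid. World frame = base frame: x ahead of the robot, y to its left, z up, the work surface at z = 0. Lengths are in mm, angles in rad, forces in N, time in s.
With the tool pointing down it reaches from about 275 to 825 mm from the base axis. Payload 5.2 kg.
Tool frame: the origin (TCP) lies at the very end of the fingers, on their centre line; the grasp point (between the pads) lies 19 mm behind it; z points along the fingers, y is the line along which they close (so a half turn about z gives the same grasp; the last joint's range is limited). The gripper opens to 93 mm and grips with 3 to 60 N. Pads are 15 mm wide; open, the fingers measure 128 mm over their backs; the gripper's body (75 mm by 188 mm) begins 65 mm behind the grasp point.
Start: joints at [-1.369, 0.259, 1.535, -0, 1.348, -0.203], TCP at [216.63, -505.546, 218.653] pointing down, gripper open.
Joint ranges: [-3.14, 3.14], [-0.91, 2.08], [0.19, 2.58], [-1.22, 4.36], [0.22, 2.71], [-3.12, 3.12]. Speed limits (rad/s): [2.57, 2.57, 3.14, 3.14, 3.14, 3.14].

### API

Orientations are given as [roll, pitch, yaw] about the fixed x, y, z axes, in that order (R = Rz(yaw) Ry(pitch) Rx(roll)).
In Python, from bench import robot gives the robot as it stands. The module is installed in compiled form; this text tells all that it offers. Calls block until the motion is done:
- robot.move_ptp(position, orientation): joint-space move of the TCP to a pose.
- robot.move_linear(position, ori=None, speed=150, f_stop=None): straight line of the TCP; ori=None keeps the orientation; speed is the mean speed in mm/s. With f_stop (N) it stops when the force on the tool has changed by that much, and returns True; else False.
- robot.move_j(angles): joint-space move.
- robot.move_gripper(opening): opening from 0.0 (shut) to 1.0 (fully open); the grip force is fixed at half the most; returns when the fingers have stopped.
- robot.sleep(seconds).
- robot.inverse_kinematics(position, orientation): joint angles nearest the present ones, or None.
- robot.get_image(name): name is "scene" or "top" or "wrist"; returns a dict with "img" (420x560x3 uint8, blue, green, red), "fovy" (degrees; the focal length in pixels is half the picture's height over the tangent of half this angle, whatever the lens; pixels are square), "cx", "cy" (the principal point, pixels), "eye" and "orientation" of the camera in the world. Camera axes: x right, y down, z forward; pixel columns grow to the right and rows downward; lengths in mm; the calibration is good to about 2 mm. A picture is of the moment at which its call begins. There is no depth.
A pose or a line that the arm cannot do raises robot.MotionError and nothing moves.
- robot.hand_in(): hands the job in; it is judged then, once.
Readings, each from a call of its own:
- robot.current_t(): time.
- robot.current_qpos(): joint angles.
- robot.current_joint_vel(): joint speeds.
- robot.current_joint_efforts(): joint torques, N m.
- robot.current_tcp_pos(): TCP position.
- robot.current_eef_rot(): TCP orientation.
- robot.current_contact_force(): force on the tool from outside, world axes, zero at the start.
- robot.current_ft_torque(): the same for the moment, N m.
- robot.current_gripper_width(): opening from 0.0 (shut) to 1.0 (fully open).
- robot.current_finger_force(): force on a finger pad.
Only numpy, scipy, OpenCV 4.12 (cv2) and the standard library are available. Lean on these libraries where they do the work, as an engineer would, in place of code of your own. Each camera call takes 0.05 s, during which the arm holds its last target. There are 200 camera calls.

### The job

Three identical closed sugar tins stand on the worktop - one nearly empty, one about half full, one full - and only their weight tells which is which, so heft them. I want to top up the emptiest from the fullest by weight: set the emptiest tin gently and upright in the middle of the kitchen scale's pan and let go of it, leave the half-full tin standing on the worktop, then pick up the fullest and finish while still holding it up for me, upright and clear of everything, its base at least 12 cm above the worktop. Do not tip any tin over, do not push the scale's pan down to its stop, and leave the funnel, mug and spice jar where they are.

Things in the scene. Friction and masses are not known exactly. Their poses are not given: they have to be found in the camera images.
- tin_a: one of three identical closed tins: white round body, 64 mm diameter, fixed steel lid (66 mm diameter, 114 to 140 mm high) with a low black knob (21 mm diameter, top at 152 mm). Origin: centre of the underside, z up. The tins weigh 0.13 to 0.15 kg (nearly empty), 0.28 to 0.34 (half full) and 0.46 to 0.54 (full); look and place do not tell which is which
- tin_b: second of the three identical tins, same size, origin and possible weights as tin_a. Wall cupboards hang over the back of the worktop: from about x = 0.5 on at 0.6 m height, and a narrow panel from x = 0.58 on, at y = 0 to 0.07, reaches down to 0.45 m: a raised wrist stays in front of them
- tin_c: third of the three identical tins, same size, origin and possible weights as tin_a
- scale: dial kitchen scale fixed to the worktop: white housing 150 x 168 mm, 85 mm high, round dial on its front, a round steel pan of 158 mm diameter above it. Origin at the centre of its underside on the worktop, z up, x from the dial to the back
- pan_centre (a point): centre of the flat inner floor of the scale's pan, 103 mm above the worktop when empty; the floor is flat out to 74 mm radius, the pan's rim stands 6 mm above it. The point sinks with the pan
- scale_pan (a joint): how far the pan is pressed down (m): 0 empty, 15 mm at its stop (1 kg); it sinks 1.5 mm per 100 g (spring 654 N/m, damped). The dial's needle turns with it, 20 degrees per mm, from zero at the lower left, clockwise as seen from the front
- funnel: bystander: red plastic funnel standing mouth down, 92 mm diameter, 88 mm high, origin at the centre of its underside
- mug: bystander: cream mug with a handle, 86 x 120 mm, 101 mm high, origin at the centre of its underside
- spice_jar: bystander: small spice jar with a mustard-coloured cap, 43 mm diameter, 96 mm high, origin at the centre of its underside
Things that resemble listed ones, but are neither listed nor needed, are in the scene too. What is shaped like the tin_c but blue is not meant.

How it is judged (in metres and radians):
On the way, in this order (a step that is already met when the one before it is completed fails the run):
1. the emptiest tin (about 2 mm of pan travel) stands upright in the middle of the scale's pan, let go (value of joint scale_pan between 0.001 and 0.0033 m and ((horizontal distance between tin_a and pan_centre below 0.02 m and z of tin_a in the frame of pan_centre between -0.006 and 0.006 m and angle between tin_a's own z axis and vertical below 0.1 rad and linear speed of tin_a below 0.02 m/s and contact force between tin_a and the arm below 0.05 N and contact force between tin_a and the fingers below 0.05 N) or (horizontal distance between tin_b and pan_centre below 0.02 m and z of tin_b in the frame of pan_centre between -0.006 and 0.006 m and angle between tin_b's own z axis and vertical below 0.1 rad and linear speed of tin_b below 0.02 m/s and contact force between tin_b and the arm below 0.05 N and contact force between tin_b and the fingers below 0.05 N) or (horizontal distance between tin_c and pan_centre below 0.02 m and z of tin_c in the frame of pan_centre between -0.006 and 0.006 m and angle between tin_c's own z axis and vertical below 0.1 rad and linear speed of tin_c below 0.02 m/s and contact force between tin_c and the arm below 0.05 N and contact force between tin_c and the fingers below 0.05 N))), for 0.3 s.
2. a tin is held up in the gripper, upright, its base at least 12 cm above the worktop (((height (world z) of tin_a above 0.118 m and angle between tin_a's own z axis and vertical below 0.25 rad and linear speed of tin_a below 0.04 m/s and contact force between tin_a and the fingers above 1 N and contact force between tin_a and tin_b below 0.05 N and contact force between tin_a and tin_c below 0.05 N) or (height (world z) of tin_b above 0.118 m and angle between tin_b's own z axis and vertical below 0.25 rad and linear speed of tin_b below 0.04 m/s and contact force between tin_b and the fingers above 1 N and contact force between tin_b and tin_a below 0.05 N and contact force between tin_b and tin_c below 0.05 N) or (height (world z) of tin_c above 0.118 m and angle between tin_c's own z axis and vertical below 0.25 rad and linear speed of tin_c below 0.04 m/s and contact force between tin_c and the fingers above 1 N and contact force between tin_c and tin_a below 0.05 N and contact force between tin_c and tin_b below 0.05 N))), for 0.3 s.
At the end, for the whole second after the job is handed in: Lightest tin at rest on the pan, let go, upright, within 20 mm of the pan's centre (pan down by its weight alone); the tin of middle weight (2.2 to 3.9 N) free and upright on the worktop; the heaviest gripped, still, upright within 0.25 rad, base at least 118 mm up, touching no other tin (all of step 1 and ((height (world z) of tin_a between -0.006 and 0.006 m and contact force between tin_a and anything else between 2.2 and 3.9 N and angle between tin_a's own z axis and vertical below 0.1 rad and linear speed of tin_a below 0.02 m/s and contact force between tin_a and the arm below 0.05 N and contact force between tin_a and the fingers below 0.05 N) or (height (world z) of tin_b between -0.006 and 0.006 m and contact force between tin_b and anything else between 2.2 and 3.9 N and angle between tin_b's own z axis and vertical below 0.1 rad and linear speed of tin_b below 0.02 m/s and contact force between tin_b and the arm below 0.05 N and contact force between tin_b and the fingers below 0.05 N) or (height (world z) of tin_c between -0.006 and 0.006 m and contact force between tin_c and anything else between 2.2 and 3.9 N and angle between tin_c's own z axis and vertical below 0.1 rad and linear speed of tin_c below 0.02 m/s and contact force between tin_c and the arm below 0.05 N and contact force between tin_c and the fingers below 0.05 N)) and ((height (world z) of tin_a above 0.118 m and angle between tin_a's own z axis and vertical below 0.25 rad and linear speed of tin_a below 0.04 m/s and contact force between tin_a and the fingers above 1 N and contact force between tin_a and tin_b below 0.05 N and contact force between tin_a and tin_c below 0.05 N) or (height (world z) of tin_b above 0.118 m and angle between tin_b's own z axis and vertical below 0.25 rad and linear speed of tin_b below 0.04 m/s and contact force between tin_b and the fingers above 1 N and contact force between tin_b and tin_a below 0.05 N and contact force between tin_b and tin_c below 0.05 N) or (height (world z) of tin_c above 0.118 m and angle between tin_c's own z axis and vertical below 0.25 rad and linear speed of tin_c below 0.04 m/s and contact force between tin_c and the fingers above 1 N and contact force between tin_c and tin_a below 0.05 N and contact force between tin_c and tin_b below 0.05 N))); the arm keeps its last pose, push and grip.
It fails at once if a tin tips over (more than 0.5 rad) (angle between any of tin_a, tin_b, tin_c's own z axis and vertical above 0.5 rad).
It fails at once if the scale's pan is pushed or struck down to its stop (value of joint scale_pan above 0.014 m).
It fails at once if the funnel, mug or spice jar is shifted by more than 30 mm (distance of any of funnel, mug, spice_jar from where it was at the start of the episode above 0.03 m).
It also fails if it takes over 72 s, if anything falls off the work surface, if the arm or the gripper's body presses on something with over 40 N, if the wrist force passes 120 N, or if a joint passes its speed limit or range.

## Working session

There is one attempt and no reset: what is moved stays moved. The work goes in short steps, each a Python script; the robot and the scene stay as the last script left them, time stands still between calls to the robot, and variables do not carry over. Pictures are saved under pics/ and viewed, at most 10 in all, crops included, and the job is handed in when it is done.

```bash
mkdir -p pics && python3 - <<'E'
from bench import robot
import cv2
for n in ("scene","top"):
    d=robot.get_image(n); cv2.imwrite(f"pics/{n}0.png",d["img"])
    print(n,d["fovy"],d["cx"],d["cy"],d["eye"],d["orientation"])
print(robot.current_eef_rot(),robot.current_t())
E
```

```text
scene 45.20125416942261 273.2529541180504 206.55825825280522 [ -19.5065359   393.92423875 1060.79232954] [-2.56767387 -0.00778951 -2.03506878]
top 45.01732107449524 283.859316104258 219.05359942498617 [ 315.36154104  110.0765126  1157.71693426] [-2.93157297e+00  2.67467911e-03 -1.69132154e+00]
[-3.14001902e+00 -3.11935049e-04  4.04797843e-01] 0.1
```

View pics/scene0.png

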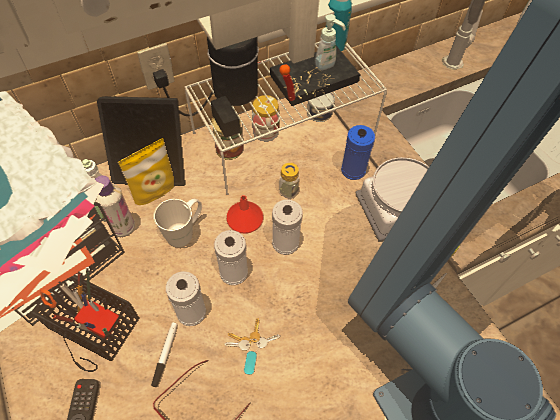

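View pics/top0.png

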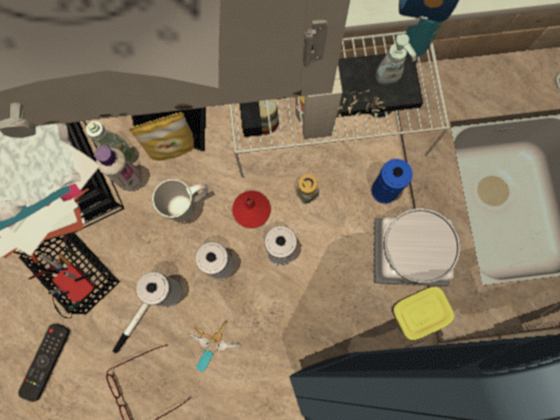

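Candidates in the top view are three white tins with knobs at (153,287), (212,258) and (281,242). The blue look-alike at (394,173) isn't meant, and the scale pan is at (421,245). Bystanders are the funnel (251,205), mug (173,199) and spice jar (308,185).

```bash
cat > h.py <<'E'
from bench import robot
import cv2, numpy as np
from scipy.spatial.transform import Rotation as Ro
def ray(d,px,z):
    f=d["img"].shape[0]/2/np.tan(np.radians(d["fovy"])/2)
    v=Ro.from_euler("xyz",d["orientation"]).apply([(px[0]-d["cx"])/f,(px[1]-d["cy"])/f,1])
    e=np.array(d["eye"]); return e+v*(z-e[2])/v[2]
def dark(d,px,r=9,th=70):
    x,y=px; g=cv2.cvtColor(d["img"],cv2.COLOR_BGR2GRAY)[y-r:y+r+1,x-r:x+r+1]
    n,l,s,c=cv2.connectedComponentsWithStats((g<th).astype(np.uint8))
    if n<2: return None
    k=1+np.argmax(s[1:,4]); return c[k]+[x-r,y-r], s[k,4]
E
python3 - <<'E'
from h import *
t=robot.get_image("top"); s=robot.get_image("scene")
for n,d,P in(("top",t,[(153,289),(212,258),(281,242)]),("scene",s,[(183,286),(230,241),(287,209)])):
    for p in P:
        c=dark(d,p); print(n,p,c, c and ray(d,c[0],152).round(1))
for n,p,z in(("funnel",(251,203),88),("mug",(173,199),101),("jar",(308,184),96),("blue",(396,171),152)): print(n,ray(t,p,z).round(1))
# pan: bright low-saturation blobs
for n,d,p,r in(("top",t,(421,246),45),("scene",s,(400,187),45)):
    x,y=p; cr=d["img"][y-r:y+r,x-r:x+r]; big=cv2.resize(cr,None,fx=4,fy=4,interpolation=cv2.INTER_CUBIC); cv2.imwrite(f"pics/pan_{n}.png",big)
a=cv2.imread("pics/pan_top.png");b=cv2.imread("pics/pan_scene.png")
c=cv2.resize(t["img"][215:315,125:315],None,fx=2,fy=2,interpolation=cv2.INTER_CUBIC)
o=np.zeros((570,740,3),np.uint8);o[:360,:360]=a;o[:360,380:]=b;o[365:565,:380]=c
cv2.imwrite("pics/crop1.png",o)
E
```

```text
top (153, 289) (array([151.10769231, 287.10769231]), np.int32(65)) [423.8 363.6 152. ]
top (212, 258) (array([210.57894737, 256.73684211]), np.int32(57)) [469.8 241.6 152. ]
top (281, 242) (array([280.22413793, 240.5       ]), np.int32(58)) [485.6  99.5 152. ]
scene (183, 286) (array([180.9047619 , 283.87301587]), np.int32(63)) [422.  366.2 152. ]
scene (230, 241) (array([229.        , 240.93333333]), np.int32(60)) [467.8 243.6 152. ]
scene (287, 209) (array([286.88679245, 209.16981132]), np.int32(53)) [483.8 101.3 152. ]
funnel [586.1 152.1  88. ]
mug [611.9 317.3 101. ]
jar [611.4  24.2  96. ]
blue [ 601.4 -155.7  152. ]
```

View pics/crop1.png

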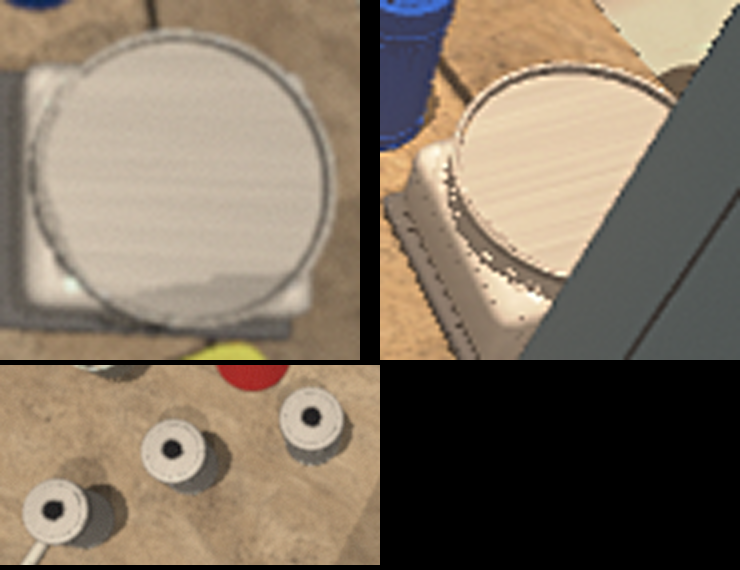

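```bash
cat >> h.py <<'E'
T={1:(423,365),2:(468.8,242.6),3:(484.7,100.4)}
def ori(p): return [np.pi,0,np.arctan2(p[1],p[0])+np.pi/2]
def fz(n=8):
    a=[]
    for _ in range(n): robot.sleep(.04); a.append(robot.current_contact_force())
    return np.mean(a,0)
def grasp(p):
    robot.move_ptp([*p,200],ori(p)); robot.move_linear([*p,75],speed=120)
def heft(k):
    p=T[k]; grasp(p); f0=fz(); robot.move_gripper(0.0)
    w=robot.current_gripper_width(); robot.move_linear([*p,110],speed=70); robot.sleep(.3); f=fz()-f0
    print("tin",k,"dF",f.round(2),"w",round(w*93,1),"ff",robot.current_finger_force(),"t",robot.current_t()); return -f[2]
def putback(k):
    p=T[k]; robot.move_linear([*p,75.5],speed=60); robot.sleep(.1); robot.move_gripper(1.0); robot.move_linear([*p,200],speed=200)
E
python3 - <<'E'
from h import *
t=robot.get_image("top"); c=ray(t,(421.4,245.0),109); print("pan",c.round(1), np.linalg.norm(ray(t,(383.9,245),109)-ray(t,(458.9,245),109)))
print("t",robot.current_t()); 
q=robot.inverse_kinematics([*T[3],75],ori(T[3])); print(q)
w=heft(3); d=robot.get_image("scene"); cv2.imwrite("pics/h3.png",d["img"])
E
```

```text
pan [ 447.8 -192.9  109. ] 156.75122470757177
t 0.25
[-2.15061292e-02  3.10938218e-01  1.85498875e+00 -4.44089210e-16
  9.75665690e-01 -2.25756053e-01]
tin 3 dF [ 0.02  0.22 -5.06] w 66.5 ff 30.000429153442383 t 5.9667
```

View pics/h3.png

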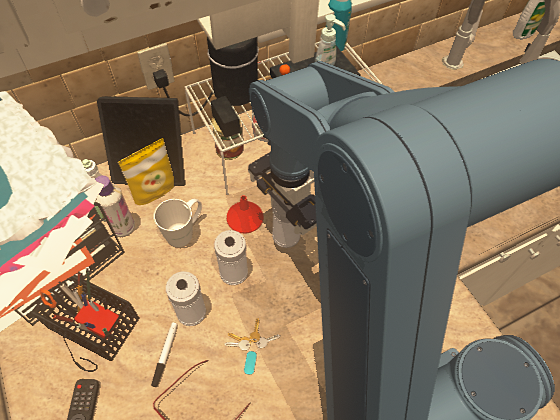

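The picture shows tin 3 held upright at (287,230) with nothing disturbed. At 5.1 N it is the full one, so I'll put it back and heft tin 2.

```bash
python3 - <<'E'
from h import *
putback(3)
w=heft(2)
if w>2:
    putback(2); w=heft(1); k=1
else: k=2
assert 1.0<w<1.8
robot.move_linear([*T[k],230],speed=150)
P=(447.8,-192.9); robot.move_ptp([*P,230],ori(P)); robot.sleep(.2)
print("t",robot.current_t(),robot.current_contact_force())
s=robot.get_image("scene");t=robot.get_image("top"); cv2.imwrite("pics/o.png",np.hstack([s["img"],t["img"]])[:, :][::1])
cv2.imwrite("pics/over.png",cv2.resize(np.hstack([s["img"],t["img"]]),(800,300),interpolation=cv2.INTER_AREA))
E
```

```text
tin 2 dF [ 0.24  0.08 -1.13] w 66.6 ff 29.987623393535614 t 12.2583
t 15.0083 [ 0.31013663 -0.58492799 -2.33980969]
```

View pics/over.png

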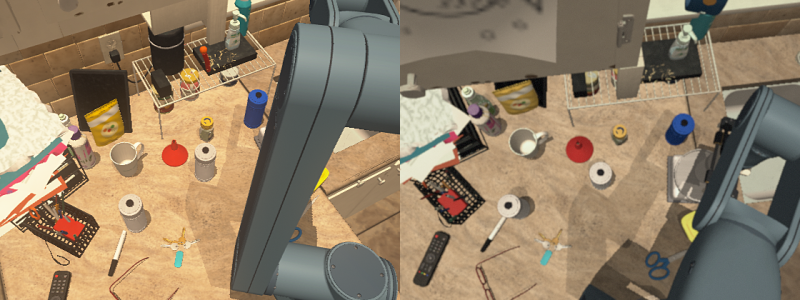

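Both views show tin 2 held over the scale, while tins 1 and 3 stand untouched. The single force reading is noisy, so I'll check the weight again at the same pose before and after placing it.

```bash
python3 - <<'E'
from h import *
P=(447.8,-192.9)
a=fz(20); print("hold",a.round(2))
robot.move_linear([*P,182],speed=80); robot.move_linear([*P,176.5],speed=15); robot.sleep(.3); print("down",fz().round(2))
robot.move_gripper(1.0); robot.sleep(.2); robot.move_linear([*P,230],speed=80); robot.move_linear([*P,290],speed=200); 
robot.move_linear([*P,230+60],speed=100); b=fz(20); print("free",b.round(2),"diff",(b-a).round(2),robot.current_t())
robot.move_ptp([380,40,300],ori((380,40)))
s=robot.get_image("scene");t=robot.get_image("top")
print(robot.current_t())
cv2.imwrite("pics/pl.png",np.hstack([t["img"][150:310,340:500].repeat(2,0).repeat(2,1),s["img"][100:260,300:460].repeat(2,0).repeat(2,1)]))
E
```

```text
hold [ 0.05 -0.19 -1.23]
down [ 0.43 -0.32  0.02]
free [ 0.1  -0.11  0.06] diff [0.06 0.08 1.29] 21.05
22.1083
```

View pics/pl.png

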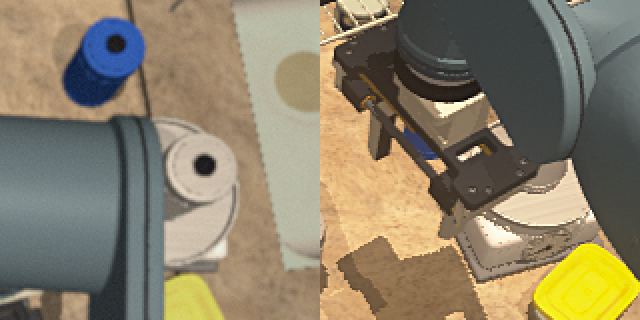

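The tin weighs 1.29 N, so it is the emptiest. It stands upright on the pan, with its knob at about (442,232) in the top view. Next I'll check its centring and tin 3's position after the put-back.

```bash
python3 - <<'E'
from h import *
t=robot.get_image("top"); c=dark(t,(442,232)); print(c, ray(t,c[0],253).round(1))
o=cv2.imread("pics/o.png"); t["img"]=np.ascontiguousarray(o[:,560:])
for p in((280,241),(152,288)): c=dark(t,p); print(c,ray(t,c[0],152).round(1))
E
```

```text
(array([441.81081081, 232.13513514]), np.int32(74)) [ 448.4 -192.2  253. ]
(array([280.44230769, 240.96153846]), np.int32(52)) [484.6  99.2 152. ]
(array([151.17741935, 287.16129032]), np.int32(62)) [423.7 363.5 152. ]
```

Tin 2 is centred to within 1 mm and tin 3 is where I expected. Now I'll pick up tin 3.

```bash
python3 - <<'E'
from h import *
p=T[3]; w=heft(3); robot.move_linear([*p,225],speed=90); robot.sleep(.8)
print(w,fz().round(2),robot.current_tcp_pos(),robot.current_finger_force(),robot.current_t(),np.abs(robot.current_joint_vel()).max())
s=robot.get_image("scene");t=robot.get_image("top")
cv2.imwrite("pics/fin.png",cv2.resize(np.hstack([s["img"],t["img"]]),(800,300),interpolation=cv2.INTER_AREA))
E
```

```text
tin 3 dF [ 0.01 -0.29 -5.03] w 65.9 ff 30.002891421318054 t 26.1917
5.029010778605252 [ 0.06 -0.31 -5.03] [484.69611169 100.40515188 225.00422109] 30.002810955047607 28.75 0.001409418234995754
```

View pics/fin.png

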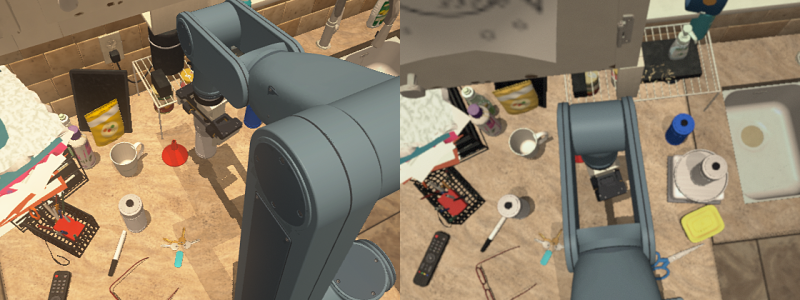

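The final view shows tin 3 held upright with its base about 150 mm up, tin 2 on the pan at (712,167), and tin 1 standing at (513,205). The bystanders haven't moved, so I'm handing in.

```bash
python3 -c "
from bench import robot
print(robot.hand_in())"
```

```text
the job is handed in; nothing more can be done
None
```

I handed the job in after about 29 s: the emptiest tin (1.29 N) stands centred on the scale pan, the fullest (5.0 N) is held upright with its base about 150 mm up, and the third, not hefted but half full by elimination, was left untouched on the worktop; the hand-in call returned no verdict.

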